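# Set the joint spacer in the bonding nest and hold the tile flush

### The arm

A 7-joint arm with a two-finger parallel gripper is mounted at the origin on a cart in front of the work surface, level with it; the furniture and walls round the work are solid. World frame = base frame: x ahead of the robot, y to its left, z up, the work surface at z = 0. Lengths are in m, angles in rad, forces in N, time in s.
With the tool pointing down it reaches from about 0.4 to 0.85 m from the base axis. Payload 10.4 kg.
Tool frame: the origin (TCP) lies between the finger pads; the fingertips stand ahead of it and the grasp point (between the pads) lies 5 mm behind it (manip.tip_extent is the z of the fingertips in the tool frame, in m); z points along the fingers, y is the line along which they close (so a half turn about z gives the same grasp; the last joint's range is limited). The gripper opens to 85 mm and grips with 20 to 120 N. Pads are 22 mm wide; open, the fingers measure 114 mm over their backs; the gripper's body (76 mm by 85 mm) begins 54 mm behind the grasp point. The pads swing forward as they close: fully open they stand 13 mm farther back than shut.
Start: joints at [1.261, 0.332, -0.065, 1.46, 0.022, 1.35, -0.088], TCP at [0.177, -0.599, 0.245] pointing down, gripper open.
Joint ranges: [-2.6, 2.6], [-0.5, 2.12], [-1.47, 1.34], [0.16, 2.42], [-1.27, 4.41], [0.06, 2.06], [-2.6, 2.6]. Speed limits (rad/s): [2.22, 2.22, 2.79, 2.79, 3.14, 3.14, 3.14].

### API

Orientations are given as a unit quaternion [x, y, z, w].
In Python, from workcell import status, viewer, manip gives the robot as it stands.
- The arm moves only by the tool play_rows, never from a script. Its argument "plan" is one flat list of numbers, 7 for each row, row after row: the turn, a rotation vector about the tool's x, y, z in degrees, then the shift along the tool's x, y, z in m, then the opening, from 0 (shut) to 1 (fully open). In form: [ax, ay, az, dx, dy, dz, grip, ax, ay, az, dx, dy, dz, grip, ...]. A call has 1 to 20 rows; each row is the pose to reach, as a shift and turn from the pose commanded when the call began, along the tool's axes at that moment; what a row does not reach only later rows make up. A row lasts 1/8 s, in which the tool goes at most 62.5 mm and 10.7 degrees, less where a joint would pass 70% of its speed; a pose out of reach is approached as far as the arm can. A call with a gripper value outside its range is refused whole. The fingers move at their own pace and stop on an object; "squeeze" is the grip in N (left out, the last holds). Time passes only in rows, so rows that repeat a pose let the fingers close. It gives the time, the measured TCP pose, the force, the opening and the grip force at its end, in the units of the state.
- status.get_obs(): the state, without advancing time (a new reading comes with each control period).
- viewer.camera(name): name is "scene" or "side" or "wrist"; returns the picture (384x512x3 uint8, red, green, blue); there is no depth.
- viewer.camera_model(name): a dict with "fx", "fy", "cx", "cy" (pixels), "D" ([k1, k2, p1, p2, k3] as OpenCV has them; the pictures are not rectified), "R" (3x3) and "t" (3): a world point X has camera coordinates R X + t. Camera axes: x right, y down, z forward; pixel columns grow to the right and rows downward; lengths in m; the calibration is good to about 2 mm. A picture is of the moment at which its call begins: read the wrist's pose just before it. camera_model takes no time and is no camera call; for the wrist camera it gives the pose at the moment of the call.
- manip.hand_in(): hands the job in; it is judged then, once.
The state is a dict: "clock": time; "joint_pos": joint angles; "joint_velocities": joint speeds; "tau": joint torques, N m; "position": TCP position; "ee_rot": TCP orientation; "ft_force": force on the tool from outside, world axes, zero at the start; "torque": the same for the moment, N m; "grip_width": opening from 0.0 (shut) to 1.0 (fully open); "grasp_force": force on a finger pad.
Only numpy, scipy, OpenCV 4.12 (cv2) and the standard library are available. Lean on these libraries where they do the work, as an engineer would, in place of code of your own. Each camera call takes 0.05 s, during which the arm holds its last target. There are 200 camera calls.

### The job

Take the orange-handled spacer from its stand and, keeping it upright, slide it down into the gap beside the white tile of whichever nest has a gap wide enough for it; let go only when it stands on the floor of the gap. Then press that same tile down with the fingertips, away from the spacer, until its top is flush with the rails around it, and finish while still holding it pressed flush (it springs up if released). Do not press the other nest's tile, and leave everything else on the bench where it stands.

Things in the scene. Friction and masses are not known exactly. Their poses are not given: they have to be found in the camera images.
- spacer: joint spacer: upright steel blade with an orange grip on top, 100 to 210 g. Origin at the centre of its underside, z up along it, x along its length. Blade 56 (x) x 10 (y) mm from 5 to 44 mm height, foot tapered to 50 x 6 mm over the lowest 5 mm; grip 48 (x) x 14 (y) mm from 44 to 66 mm height, to be pinched across the 14 mm. Alike either way round.
- stand: fixed grey plastic stand, 90 (x) x 50 (y) x 28 mm, in whose slot (60 x 13 mm, 18 mm deep, floor 10 mm above the bench) the spacer stands at the start, along the stand's x. Origin at the centre of its underside.
- nest_a: one of two look-alike fixed bonding nests on blue pedestals, 104 (x) x 105 (y) mm, 70 mm tall to the top of the grey rails that frame a white sprung tile. Origin: centre of its underside, z up. Between the tile's -y edge and the -y rail runs an open-topped gap, here 13.5 mm wide, the only one wide enough for the spacer.
- nest_b: one of two look-alike fixed bonding nests on blue pedestals, 104 (x) x 105 (y) mm, 70 mm tall to the top of the grey rails that frame a white sprung tile. Origin: centre of its underside, z up. Between the tile's -y edge and the -y rail runs an open-topped gap, here 6.5 mm wide, too narrow for the spacer.
- nest_a_gap (a point): centre of the floor of nest_a's gap, 33.75 mm to -y and 50 mm above the nest's origin (20 mm below the rail tops). The gap is 80 mm long, along the nest's x; axes as the nest's.
- nest_b_gap (a point): centre of the floor of nest_b's gap, 30.25 mm to -y and 50 mm above the nest's origin (20 mm below the rail tops). The gap is 80 mm long, along the nest's x; axes as the nest's.
- nest_a_tile_top (a point): centre of the top face of the white tile in nest_a (76 along the nest's x, 66 along its y, blue 22 mm dot in the middle); 6 mm to +y of the nest's origin. At rest the top is 78 mm above the nest's underside, 8 mm proud of the rails.
- nest_b_tile_top (a point): centre of the top face of the white tile in nest_b (76 along the nest's x, 66 along its y, blue 22 mm dot in the middle); 6 mm to +y of the nest's origin. At rest the top is 78 mm above the nest's underside, 8 mm proud of the rails.
- nest_a_tile (a joint): downward travel of the tile in nest_a, m: 0 at rest (8 mm proud of the rails), 0.008 fully down, flush with the rails, at a hard stop. It springs back up: 4 N starts it moving, about 12 N brings it flush; it must be held there.
- nest_b_tile (a joint): downward travel of the tile in nest_b, m: 0 at rest (8 mm proud of the rails), 0.008 fully down, flush with the rails, at a hard stop. It springs back up: 4 N starts it moving, about 12 N brings it flush; it must be held there.
- bolt_2: bystander: steel hex-head screw standing on its head, 15 mm across, 35 mm tall; origin at the centre of its underside
- cap_2: bystander: blue round terminal cap, 26 mm across, 22 mm tall; origin at the centre of its underside
- bush_1: bystander: bronze bush, 22 mm across, 22 mm tall; origin at the centre of its underside
- flux_brush: bystander: wooden-handled flat brush lying at the front edge, 165x30x9 mm; origin at the centre of its underside
Not all that is in view belongs to the job. Several things have the shape of the spacer; the one meant has the colours described above.

How it is judged:
On the way, in this order (a step that is already met when the one before it is completed fails the run):
1. the spacer is lowered into nest_a's gap, to within 10 mm of its floor, while held (x of spacer in the frame of nest_a_gap between -0.014 and 0.014 m and y of spacer in the frame of nest_a_gap between -0.006 and 0.006 m and z of spacer in the frame of nest_a_gap between -0.003 and 0.01 m and angle between the x axis of spacer and the x axis of nest_a, either way round below 0.15 rad and angle between spacer's own z axis and vertical below 0.2 rad and contact force between the fingers and spacer above 0.5 N and value of joint nest_a_tile below 0.003 m), for 0.05 s.
2. the spacer stands on the gap's floor, let go, the tile still up (x of spacer in the frame of nest_a_gap between -0.014 and 0.014 m and y of spacer in the frame of nest_a_gap between -0.006 and 0.006 m and z of spacer in the frame of nest_a_gap between -0.003 and 0.003 m and angle between the x axis of spacer and the x axis of nest_a, either way round below 0.15 rad and angle between spacer's own z axis and vertical below 0.2 rad and contact force between the fingers and spacer below 0.2 N and value of joint nest_a_tile below 0.003 m), for 0.2 s.
3. nest_a's tile is pressed flush by the fingers (value of joint nest_a_tile above 0.0065 m and contact force between the fingers and nest_a_tile above 5 N), for 0.2 s.
At the end, for the whole second after the job is handed in: The spacer stands free on the floor of nest_a's gap (foot within 3 mm of the floor, within 14 mm of midway along the gap, upright within 0.2 rad, at rest and not touched by the fingers), and the fingers still press nest_a's tile with more than 5 N so that it is within 1.5 mm of flush with the rails (all of step 3 and x of spacer in the frame of nest_a_gap between -0.014 and 0.014 m and y of spacer in the frame of nest_a_gap between -0.006 and 0.006 m and z of spacer in the frame of nest_a_gap between -0.003 and 0.003 m and angle between the x axis of spacer and the x axis of nest_a, either way round below 0.15 rad and angle between spacer's own z axis and vertical below 0.2 rad and contact force between the fingers and spacer below 0.2 N and linear speed of spacer below 0.02 m/s); the arm keeps its last pose, push and grip.
It fails at once if the other nest's tile is pressed (more than 3 mm) (value of joint nest_b_tile above 0.003 m).
It fails at once if the spacer is tipped over (more than 0.7 rad) (angle between spacer's own z axis and vertical above 0.7 rad).
It fails at once if a bystander is moved more than 30 mm (distance of any of bolt_2, cap_2, bush_1, flux_brush from where it was at the start of the episode above 0.03 m).
It also fails if it takes over 51 s, if anything falls off the work surface, if the arm or the gripper's body presses on something with over 40 N, if the wrist force passes 120 N, or if a joint passes its speed limit or range.

## Working session

There is one attempt and no reset: what is moved stays moved. The work goes in short steps, Python scripts to look and compute and a tool call to move; the robot and the scene stay as the last step left them, time stands still between calls to the robot, and variables do not carry over. Pictures are saved under pics/ and viewed, at most 12 in all, crops included, and the job is handed in when it is done.

Besides the shell and the picture viewer there is one more tool, called after "Call:" by a JSON object that holds its "api" and its "payload", one argument or row to a line. play_rows: Moves the arm, as the interface text tells. Its arguments: {"type":"object","properties":{"plan":{"type":"array","items":{"type":"number"}},"squeeze":{"type":"number"}},"required":["plan"]}

```bash
mkdir -p pics; ls
python3 - <<'E'
from workcell import status, viewer, manip
import cv2,numpy as np
print(status.get_obs(), manip.tip_extent)
for n in ("scene","side"):
    im=viewer.camera(n); cv2.imwrite(f"pics/{n}0.png",im[:,:,::-1])
    print(n,viewer.camera_model(n))
print(viewer.camera_model("wrist"))
E
```

```text
pics
{'clock': 0.0, 'joint_pos': array([ 1.26140006,  0.3328989 , -0.06468956,  1.46097021,  0.02160013,
        1.34989633, -0.08850251]), 'joint_velocities': array([ 1.18072763e-03,  5.80663597e-04, -5.87503034e-04,  1.00698620e-03,
       -6.78968361e-04,  1.84093452e-03,  7.96619106e-07]), 'tau': array([-7.05531911e-04, -6.25454664e+01,  4.91090992e-02, -3.91607702e+01,
        1.62289781e-02,  1.00163001e-02, -1.00649481e-05]), 'position': array([ 0.1766855 , -0.59912257,  0.24448522]), 'ee_rot': array([ 9.89735163e-01,  1.42911725e-01, -1.41327511e-04, -7.25020770e-04]), 'ft_force': array([-0.66494094, -0.63414693, -0.37959232]), 'torque': array([-0.01265822, -0.00248632, -0.03898465]), 'grasp_force': 0.0, 'grip_width': 0.9982712387622678} 0.014
scene {'fx': 360.0358122747831, 'fy': 360.0358122747831, 'cx': 257.07004754098233, 'cy': 193.55141738474106, 'D': array([-0.03860727,  0.        ,  0.        ,  0.        ,  0.        ]), 'R': array([[ 0.65410948, -0.75621657,  0.01665192],
       [-0.50528827, -0.45323275, -0.73434585],
       [ 0.5628717 ,  0.47192856, -0.6785712 ]]),
[... 160 characters left out ...]
, 'D': array([-0.04325968,  0.        ,  0.        ,  0.        ,  0.        ]), 'R': array([[ 0.98287702, -0.18303935, -0.02119827],
       [-0.0996005 , -0.43096335, -0.8968558 ],
       [ 0.15502422,  0.88361031, -0.44181478]]), 't': array([-0.52678798,  0.14549667,  0.82837702])}
{'fx': 285.2615685845411, 'fy': 285.2615685845411, 'cx': 258.6977459453497, 'cy': 188.89539099890632, 'D': array([0.00451468, 0.        , 0.        , 0.        , 0.        ]), 'R': array([[ 2.82108673e-01, -9.59382439e-01, -1.78769783e-04],
       [-9.11587956e-01, -2.68112664e-01,  3.11645627e-01],
       [-2.99035272e-01, -8.77549700e-02, -9.50198385e-01]]), 't': array([-0.62608216, -0.04033937,  0.37945341])}
```

View pics/scene0.png

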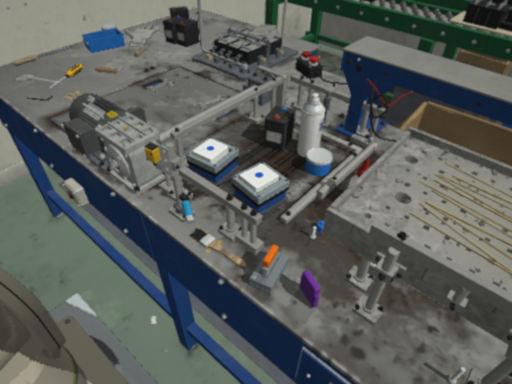

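View pics/side0.png

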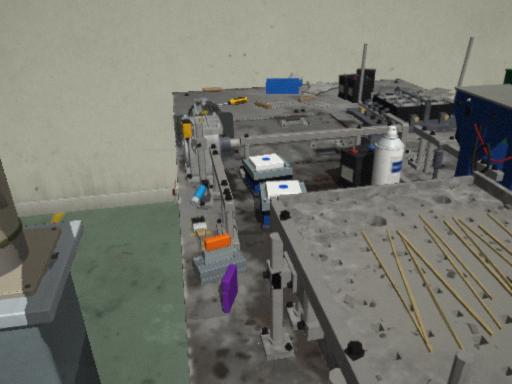

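The scene picture shows the orange grip at (271,257) in its stand, and the nests' blue dots at (210,149) and (263,175). The side picture shows the grip at (217,242), with dots at (267,160) and (283,187).

```bash
cat > h.py <<'E'
import numpy as np, cv2
from workcell import status, viewer, manip
def K(m): return np.array([[m['fx'],0,m['cx']],[0,m['fy'],m['cy']],[0,0,1]])
def ray(m,uv,z):
    p=cv2.undistortPoints(np.array(uv,float).reshape(-1,1,2),K(m),np.array(m['D'])).reshape(-1,2)
    R=np.array(m['R']);C=-R.T@m['t']
    d=np.c_[p,np.ones(len(p))]@R
    return C+d*((z-C[2])/d[:,2])[:,None]
def proj(m,X):
    return cv2.projectPoints(np.array(X,float).reshape(-1,1,3),cv2.Rodrigues(np.array(m['R']))[0],np.array(m['t']),K(m),np.array(m['D']))[0].reshape(-1,2)
def tocmd(X):
    "world point -> shift in tool axes from present TCP"
    from scipy.spatial.transform import Rotation as Ro
    o=status.get_obs(); return Ro.from_quat(o['ee_rot']).inv().apply(np.array(X)-o['position'])
E
python3 - <<'E'
from h import *
s=viewer.camera_model("scene");d=viewer.camera_model("side")
np.set_printoptions(precision=4,suppress=True)
print(ray(s,[(210,149),(263,175)],.078),ray(s,[(271,254)],.076))
print(ray(d,[(267,160),(283,187)],.078),ray(d,[(217,238)],.076))
print('obst',ray(s,[(310,303),(236,238),(313,236),(320,225),(225,235),(180,195)],0.))
im=cv2.imread("pics/scene0.png")
a=cv2.resize(im[120:220,170:320],None,fx=5.2,fy=5.2,interpolation=cv2.INTER_CUBIC);cv2.imwrite("pics/c1.png",a)
E
```

```text
[[0.6105 0.2334 0.078 ]
 [0.6227 0.0545 0.078 ]] [[ 0.4456 -0.1161  0.076 ]]
[[0.6167 0.233  0.078 ]
 [0.6172 0.0648 0.078 ]] [[ 0.449  -0.1133  0.076 ]]
obst [[ 0.4494 -0.2198  0.    ]
 [ 0.4749  0.0106  0.    ]
 [ 0.6018 -0.1227  0.    ]
 [ 0.6428 -0.1155  0.    ]
 [ 0.4643  0.0366  0.    ]
 [ 0.4841  0.2242  0.    ]]
```

View pics/c1.png

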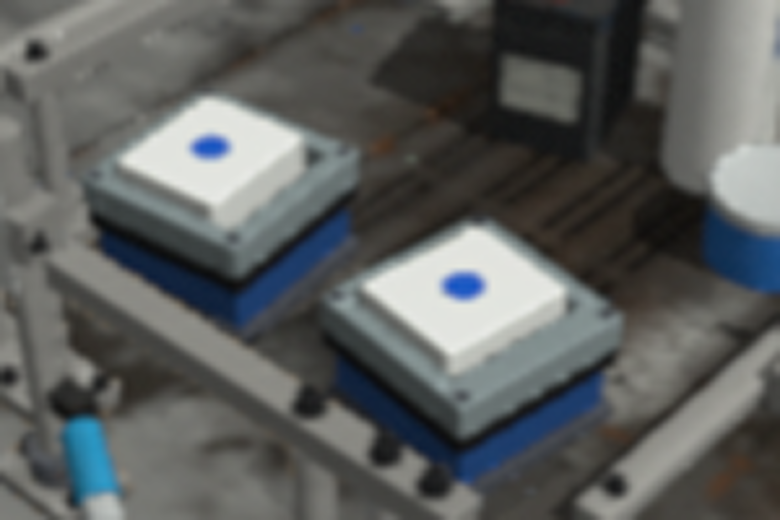

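The crop shows two nests with tiles proud of the rails. The wider margin faces the lower right (-y), but the gap widths can't be read from here. I'll go above the stand and use the wrist camera.

Run:
```python
from h import *
np.set_printoptions(precision=4,suppress=True)
print(tocmd([.447,-.115,.25]), tocmd([.60,.12,.30]))
m=viewer.camera_model("wrist"); C=-np.array(m['R']).T@m['t'];print(C, tocmd(C))
# heights of frame parts: crude triangulation helper
s=viewer.camera_model("scene");d=viewer.camera_model("side")
def tri(a,b):
    f=lambda m,p:np.r_[ray(m,[p],0)[0]]
    L=[]
    for m,p in((s,a),(d,b)):
        C=-np.array(m['R']).T@m['t'];L.append((C,f(m,p)-C))
    A=np.c_[L[0][1],-L[1][1]];t=np.linalg.lstsq(A,L[1][0]-L[0][0],rcond=None)[0]
    return L[0][0]+t[0]*L[0][1],L[1][0]+t[1]*L[1][1]
print(tri((386,252),(278,236)),tri((153,147),(187,128)),tri((310,277),(230,268)),tri((315,97),(391,130)))
```

```text
[ 0.3962 -0.3879 -0.0049] [ 0.6095 -0.5701 -0.0547]
[ 0.2533 -0.5782  0.373 ] [ 0.0794  0.0014 -0.1284]
(array([ 0.51  , -0.3064,  0.1817]), array([ 0.5164, -0.304 ,  0.1878])) (array([0.4245, 0.2057, 0.196 ]), array([0.4186, 0.2036, 0.189 ])) (array([ 0.4569, -0.2046,  0.0691]), array([ 0.4605, -0.2029,  0.0719])) (array([0.8744, 0.0837, 0.1848]), array([0.8749, 0.0837, 0.1856]))
```

Call:
{"api": "play_rows", "payload": {
  "plan": [0, 0, 0, 0.396, -0.388, -0.04, 1, 0, 0, 0, 0.396, -0.388, -0.04, 1, 0, 0, 0, 0.396, -0.388, -0.04, 1, 0, 0, 0, 0.396, -0.388, -0.04, 1, 0, 0, 0, 0.396, -0.388, -0.04, 1, 0, 0, 0, 0.396, -0.388, -0.04, 1, 0, 0, 0, 0.396, -0.388, -0.04, 1, 0, 0, 0, 0.396, -0.388, -0.04, 1, 0, 0, 0, 0.396, -0.388, -0.04, 1, 0, 0, 0, 0.396, -0.388, -0.04, 1, 0, 0, 0, 0.396, -0.388, -0.04, 1, 0, 0, 0, 0.396, -0.388, -0.04, 1]
}}

```text
clock: 1.6
position: [0.4463, -0.1166, 0.285]
ee_rot: [0.99, 0.142, -0.0, 0.0]
ft_force: [-0.0, 0.6, -0.7]
grip_width: 1.003
grasp_force: 0.0
```

Run:
```python
from h import *
np.set_printoptions(precision=4,suppress=True)
o=status.get_obs();print(o['clock'],o['position'],o['ee_rot'],o['joint_pos'])
m=viewer.camera_model("wrist");im=viewer.camera("wrist")
cv2.imwrite("pics/w1.png",im[:,:,::-1])
hsv=cv2.cvtColor(im,cv2.COLOR_RGB2HSV)
mk=cv2.inRange(hsv,(5,170,120),(20,255,255))
n,l,st,c=cv2.connectedComponentsWithStats(mk)
i=1+st[1:,4].argmax();print(st[i],c[i])
r=cv2.minAreaRect(np.argwhere(l==i)[:,::-1].astype(np.float32));print(r)
print(ray(m,cv2.boxPoints(r),.076))
```

```text
1.6 [ 0.4463 -0.1166  0.285 ] [ 0.9899  0.1418 -0.0003  0.    ] [ 0.7412 -0.0251 -0.5673  1.7826 -0.0135  1.3808 -1.1096]
[250 140  11  39 391] [254.913  159.0946]
((255.0, 159.0), (38.0, 10.0), 90.0)
[[ 0.472  -0.1001  0.076 ]
 [ 0.4753 -0.1114  0.076 ]
 [ 0.4307 -0.1245  0.076 ]
 [ 0.4272 -0.1127  0.076 ]]
```

View pics/w1.png

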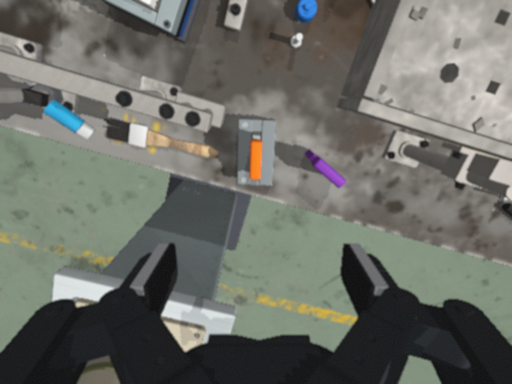

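The wrist picture shows the orange grip at (255,159), parallel to the tool's x axis. The frame rail ends near (222,115) and the brush tip is at (215,150).

Run:
```python
from h import *
np.set_printoptions(precision=4,suppress=True)
s=viewer.camera_model("scene");w=viewer.camera_model("wrist")
def line(m,p):
    C=-np.array(m['R']).T@m['t'];return C,ray(m,[p],0)[0]-C
def tri(a,b):
    L=[line(s,a),line(w,b)]
    A=np.c_[L[0][1],-L[1][1]];t=np.linalg.lstsq(A,L[1][0]-L[0][0],rcond=None)[0]
    return L[0][0]+t[0]*L[0][1],L[1][0]+t[1]*L[1][1]
print(tri((261,214),(222,118)))
print('shift',tocmd([.4513,-.1122,.060]), 'brush tip',ray(w,[(215,150)],.009), 'rail end',ray(w,[(222,118)],.1))
```

```text
(array([ 0.4849, -0.0549,  0.1192]), array([ 0.4917, -0.0663,  0.1174]))
shift [ 0.006  -0.0027  0.2251] brush tip [[ 0.4343 -0.0568  0.009 ]] rail end [[ 0.4899 -0.0646  0.1   ]]
```

Call:
{"api": "play_rows", "payload": {
  "plan": [0, 0, 0, 0.003, -0.003, 0.05, 0.5, 0, 0, 0, 0.003, -0.003, 0.1, 0.5, 0, 0, 0, 0.003, -0.003, 0.14, 0.5, 0, 0, 0, 0.003, -0.003, 0.17, 0.5, 0, 0, 0, 0.003, -0.003, 0.19, 0.5, 0, 0, 0, 0.003, -0.003, 0.21, 0.5, 0, 0, 0, 0.003, -0.003, 0.223, 0.5, 0, 0, 0, 0.003, -0.003, 0.223, 0.5]
}}

```text
clock: 2.65
position: [0.4483, -0.1119, 0.0617]
ee_rot: [0.99, 0.143, -0.001, -0.0]
ft_force: [0.0, 0.4, 0.1]
grip_width: 0.505
grasp_force: 0.0
```

Run:
```python
from h import *
im=viewer.camera("wrist")
cv2.imwrite("pics/w2.png",im[:,:,::-1])
```

```text
(no output)
```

View pics/w2.png

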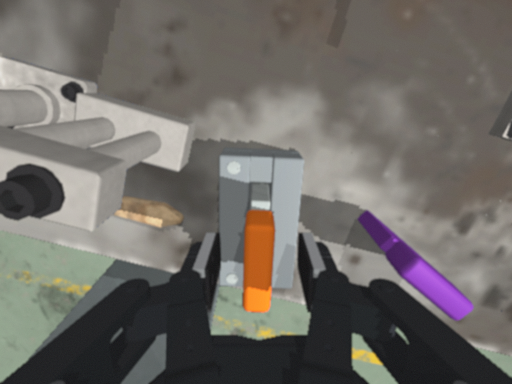

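The wrist picture shows the grip (259,262) centred between the open fingers, with the frame rail clear on the left. I'll close and lift.

Call:
{"api": "play_rows", "payload": {
  "plan": [0, 0, 0, 0, 0, 0, 0, 0, 0, 0, 0, 0, 0, 0, 0, 0, 0, 0, 0, 0, 0, 0, 0, 0, 0, 0, 0, 0, 0, 0, 0, 0, 0, 0, 0, 0, 0, 0, 0, 0, -0.01, 0, 0, 0, 0, 0, 0, -0.03, 0, 0, 0, 0, 0, 0, -0.06, 0, 0, 0, 0, 0, 0, -0.11, 0, 0, 0, 0, 0, 0, -0.16, 0, 0, 0, 0, 0, 0, -0.21, 0, 0, 0, 0, 0, 0, -0.25, 0, 0, 0, 0, 0, 0, -0.25, 0],
  "squeeze": 60
}}

```text
clock: 4.32
position: [0.45, -0.1115, 0.3157]
ee_rot: [0.99, 0.143, 0.002, 0.001]
ft_force: [0.1, -0.4, -2.4]
grip_width: 0.151
grasp_force: 58.7
```

Run:
```python
from h import *
np.set_printoptions(precision=4,suppress=True)
print(tocmd([.56,.11,.33]))
```

```text
[ 0.1683 -0.1812 -0.0142]
```

Call:
{"api": "play_rows", "payload": {
  "plan": [0, 0, 0, 0.05, -0.05, -0.015, 0, 0, 0, 0, 0.09, -0.09, -0.015, 0, 0, 0, 0, 0.13, -0.135, -0.015, 0, 0, 0, 0, 0.155, -0.165, -0.015, 0, 0, 0, 0, 0.168, -0.181, -0.015, 0, 0, 0, 0, 0.168, -0.181, -0.015, 0, 0, 0, 0, 0.168, -0.181, -0.015, 0]
}}

```text
clock: 5.2
position: [0.5585, 0.1086, 0.3267]
ee_rot: [0.99, 0.143, -0.001, 0.0]
ft_force: [0.2, -0.9, -0.3]
grip_width: 0.149
grasp_force: 58.7
```

Run:
```python
from h import *
o=status.get_obs();print(o['position'],o['ee_rot'])
m=viewer.camera_model("wrist");im=viewer.camera("wrist")
np.savez("w3.npz",R=m['R'],t=m['t'],im=im)
im=im[:,:,::-1];cv2.imwrite("pics/w3.png",cv2.resize(im,(768,576),interpolation=cv2.INTER_CUBIC))
```

```text
[0.55851131 0.10864695 0.32667122] [ 9.89772152e-01  1.42655809e-01 -5.82125667e-04  2.60550579e-04]
```

View pics/w3.png

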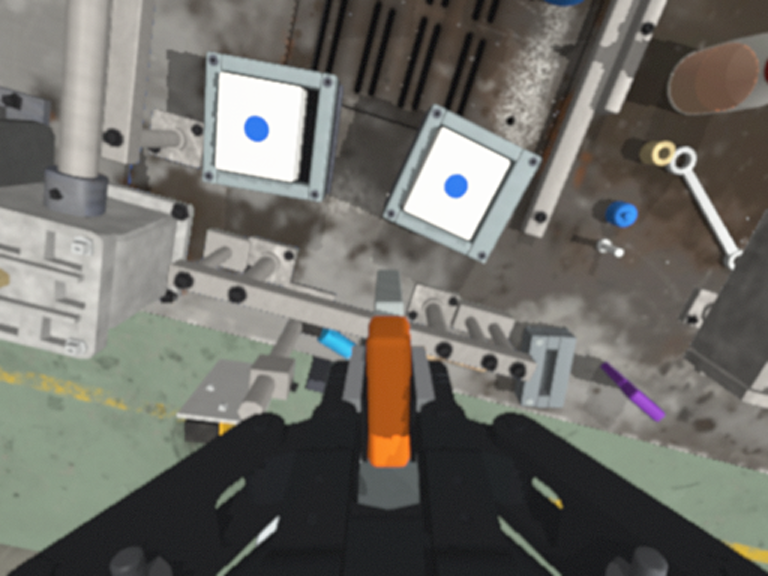

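Picture w3 shows the left nest (dot at 257,128 in the 1.5x picture) has the wide dark gap on its right (-y) side. It's nest_a. The right nest (dot at 456,186) has hardly any gap.

```bash
cat > nest.py <<'E'
from h import *
np.set_printoptions(precision=4,suppress=True)
def measure(m,im,near):
    hsv=cv2.cvtColor(im,cv2.COLOR_RGB2HSV)
    def comp(mk,uv):
        n,l,st,c=cv2.connectedComponentsWithStats(mk)
        k=[i for i in range(1,n) if st[i,4]>60]
        i=min(k,key=lambda i:np.hypot(*(c[i]-uv)));return l==i,c[i]
    b,c=comp(cv2.inRange(hsv,(100,120,120),(125,255,255)),near)
    dot=ray(m,[c],.078)[0]
    w,_=comp(((im.min(2)>200)*255).astype(np.uint8),c)
    cs,_=cv2.findContours(w.astype(np.uint8),cv2.RETR_EXTERNAL,cv2.CHAIN_APPROX_NONE)
    pts=ray(m,max(cs,key=len).reshape(-1,2),.078)[:,:2]
    r=cv2.minAreaRect((pts*1000).astype(np.float32))
    bx=cv2.boxPoints(r);e=[bx[1]-bx[0],bx[2]-bx[1]];L=max(e,key=np.linalg.norm)
    return c,dot,r,np.degrees(np.arctan2(L[1],L[0]))
E
python3 - <<'E'
from nest import *
z=np.load("w3.npz");m=viewer.camera_model("wrist");m['R']=z['R'];m['t']=z['t']
for n in((171,85),(304,124)): print(measure(m,z['im'],np.array(n)))
c=np.array([(206,55),(337,73),(323,200),(204,183)])/1.5
p=ray(m,c,.07);print(p,p.mean(0))
for i,j in((3,0),(2,1)):d=p[j]-p[i];print(np.degrees(np.arctan2(d[1],d[0])),np.linalg.norm(d))
for i,j in((0,1),(3,2)):d=p[j]-p[i];print(np.degrees(np.arctan2(d[1],d[0]))+90,np.linalg.norm(d))
E
```

```text
(array([170.5583,  85.4709]), array([0.6152, 0.2374, 0.078 ]), ((615.5179443359375, 234.94374084472656), (75.2170639038086, 69.15766906738281), 6.5472331047058105), np.float32(6.5472264))
(array([303.5896, 123.7572]), array([0.6177, 0.0636, 0.078 ]), ((617.975341796875, 63.597923278808594), (65.21105194091797, 75.25077056884766), 81.5891342163086), np.float32(-8.410866))
[[0.658  0.2885 0.07  ]
 [0.6751 0.1843 0.07  ]
 [0.5724 0.1711 0.07  ]
 [0.5573 0.2748 0.07  ]] [0.6157 0.2297 0.07  ]
7.723258140558707 0.1016363108060199
7.294318708171444 0.10355697393705392
9.307601835749566 0.10556072551677462
8.2706993819574 0.10474988953365852
```

Run:
```python
from nest import *
print(tocmd([.6175,.1976,.180]))
```

```text
[ 0.0818 -0.0692  0.1468]
```

Call:
{"api": "play_rows", "payload": {
  "plan": [0, 0, 4, 0.04, -0.035, 0.02, 0, 0, 0, 8.5, 0.07, -0.06, 0.05, 0, 0, 0, 8.5, 0.082, -0.069, 0.09, 0, 0, 0, 8.5, 0.082, -0.069, 0.12, 0, 0, 0, 8.5, 0.082, -0.069, 0.14, 0, 0, 0, 8.5, 0.082, -0.069, 0.147, 0, 0, 0, 8.5, 0.082, -0.069, 0.147, 0, 0, 0, 8.5, 0.082, -0.069, 0.147, 0]
}}

```text
clock: 6.25
position: [0.6185, 0.199, 0.1817]
ee_rot: [0.998, 0.069, 0.001, -0.0]
ft_force: [0.2, -1.1, -1.3]
grip_width: 0.15
grasp_force: 58.9
```

Run:
```python
from nest import *
o=status.get_obs();print(o['position'],o['ee_rot'])
m=viewer.camera_model("wrist");im=viewer.camera("wrist")
np.savez("w4.npz",R=m['R'],t=m['t'],im=im)
cv2.imwrite("pics/w4.png",cv2.resize(im[:,:,::-1],(768,576),interpolation=cv2.INTER_CUBIC))
```

```text
[0.6185 0.199  0.1817] [ 0.9976  0.069   0.001  -0.0001]
```

View pics/w4.png

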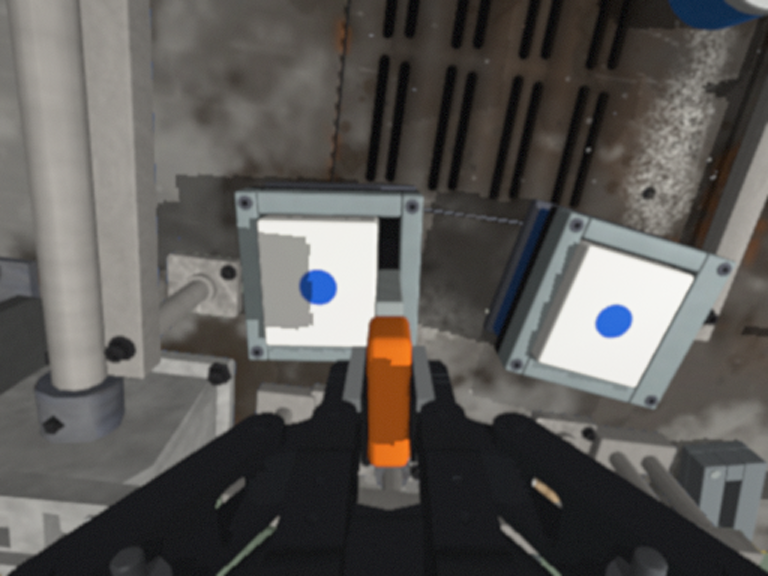

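Picture w4 shows nest_a's dot at (318,287) in the 1.5x picture. The gap is the dark strip at x 379–402, and the held spacer is just in front of it at x≈389.

Run:
```python
from nest import *
from scipy.spatial.transform import Rotation as Ro
z=np.load("w4.npz");m=viewer.camera_model("wrist");m['R']=z['R'];m['t']=z['t'];im=z['im']
o=status.get_obs();T=Ro.from_quat(o['ee_rot']);P=o['position']
f=lambda uv,h: T.inv().apply(ray(m,np.array(uv)/1.5-1/6,h)-P)*1000
print('dot',f([(318.5,287)],.078), measure(m,im,np.array([212,191]))[1])
a=f([(258,216),(379,217),(265,346)],.078);print('tile',a,)
b=f([(236,192),(423,194),(250,358)],.070);print('rail',b)
for q in(a,b):
  print('ang',np.degrees(np.arctan2(-(q[1]-q[0])[0],(q[1]-q[0])[1])),np.degrees(np.arctan2((q[0]-q[2])[1],(q[0]-q[2])[0])))
# row profile of gap and blade
g=im.min(2)
for r in (150,160,170,190,200): print(r,list(g[r,246:274]))
# spacer at grip top / blade edges in tool frame
hg=P[2]-.0517
print('grip top edge front corners',f([(370,321),(410,321)],hg+.066))
```

```text
dot [[  1.5836 -38.2556 103.6109]] [0.6151 0.2376 0.078 ]
tile [[ 42.2378 -68.9723 103.6932]
 [ 41.6407  -3.3302 103.6837]
 [-35.6314 -72.1921 103.5434]]
rail [[ 54.1912 -82.2548 111.718 ]
 [ 53.0276  20.9223 111.7026]
 [-47.8682 -84.8448 111.5214]]
ang 0.5212116089881726 2.3678075576455853
ang 0.6461073880680779 1.4537213608419906
150 [np.uint8(235), np.uint8(234), np.uint8(237), np.uint8(239), np.uint8(232), np.uint8(182), np.uint8(107), np.uint8(43), np.uint8(18), np.uint8(13), np.uint8(12), np.uint8(17), np.uint8(13), np.uint8(19), np.uint8(15), np.uint8(17), np.uint8(16), np.uint8(13), np.uint8(18), np.uint8(21), np.uint8(45), np.uint8(81), np.uint8(115), np.uint8(136), np.uint8(144), np.uint8(144), np.uint8(144), np.uint8(145)]
160 [np.uint8(236), np.uint8(236), np.uint8(238), np.uint8(241), np.uint8(233), np.uint8(168), np.uint8(85), np.uint8(28), np.uint8(15), np.uint8(17), np.uint8(16), np.uint8(19), np.uint8(21), np.uint8(19), np.uint8(16), np.uint8(17), np.uint8(19), np.uint8(15), np.uint8(17), np.uint8(26), np.uint8(55), np.uint8(95), np.uint8(130), np.uint8(143), np.uint
[... 676 characters left out ...]
t8(86), np.uint8(87), np.uint8(86), np.uint8(85), np.uint8(85), np.uint8(87), np.uint8(102), np.uint8(126), np.uint8(139), np.uint8(144), np.uint8(145), np.uint8(144), np.uint8(145), np.uint8(145)]
200 [np.uint8(237), np.uint8(238), np.uint8(238), np.uint8(217), np.uint8(155), np.uint8(109), np.uint8(96), np.uint8(98), np.uint8(100), np.uint8(100), np.uint8(99), np.uint8(98), np.uint8(99), np.uint8(98), np.uint8(99), np.uint8(99), np.uint8(98), np.uint8(100), np.uint8(98), np.uint8(98), np.uint8(101), np.uint8(111), np.uint8(127), np.uint8(139), np.uint8(144), np.uint8(145), np.uint8(145), np.uint8(146)]
grip top edge front corners [[ 30.8209  -3.6964 -14.2401]
 [ 30.8062   7.8771 -14.2416]]
```

Run:
```python
from nest import *
from scipy.spatial.transform import Rotation as Ro
o=status.get_obs();T=Ro.from_quat(o['ee_rot']);P=o['position']
z=np.load("w4.npz");m=viewer.camera_model("wrist");m['R']=z['R'];m['t']=z['t'];im=z['im']
f=lambda uv,h: (T.inv().apply(ray(m,uv,h)-P)*1000)
for r,a,b in((150,251.2,267.1),(160,250.9,266.8),(170,250.6,266.5)):
  print(f([(a,r)],.078)[0][:2],f([(b,r)],.07)[0][:2])
def mod(x,y,h): return P+T.apply(np.c_[x,y,.0517-np.array(h)])
for nm,x,h,w in(('foot',.025,0,.003),('blade5',.028,.005,.005),('blade44',.028,.044,.005),('griptop',.024,.066,.007),('grip44',.024,.044,.007),('griptopback',-.024,.066,.007)):
  print(nm,proj(m,mod([x+.003]*2,[-w,w],[h]*2)).round(1).tolist())
w3=np.load("w3.npz")['im'].astype(int)
for r in (176,182,188,194,200,206): print(r,w3[r,246:276].sum(1)//3)
for r in (225,250,275,290): print(r,(w3[r,238:282,0]-w3[r,238:282,2]))
print('col',w3[205:320,259,0]-w3[205:320,259,2])
```

```text
[37.1293 -4.4307] [35.6503  8.8489]
[28.7837 -4.7552] [27.0168  8.6627]
[20.251  -5.0868] [18.1895  8.4722]
foot [[251.6, 178.2], [260.7, 178.2]]
blade5 [[248.2, 175.8], [263.9, 175.8]]
blade44 [[245.6, 196.4], [265.4, 196.4]]
griptop [[239.1, 222.0], [271.0, 221.9]]
grip44 [[241.8, 203.8], [269.2, 203.8]]
griptopback [[241.2, 311.5], [269.8, 311.5]]
176 [149 150 149 146 145 144 138 136 135 131 129 125 125 127 127 128 131 131
 131 133 133 130 128 126 121 119 115 112 113 113]
182 [138 139 141 146 142 121 105 103 104 103 104 102 102 104 103 104 104 104
 105 112 127 129 127 124 124 123 125 124 125 124]
188 [132 137 141 141 128 109 103 105 104 104 103 103 103 103 102 102 104 102
 101 106 122 136 140 139 140 140 141 141 138 131]
194 [125 126 129 124 109 102 101 103 103 103 101 102 101 101 102 100 103 102
 103 103 110 129 141 148 149 149 150 149 137 134]
200 [156 157 150 131 115 116 122 120 121 121 120 119 118 118 119 120 120 119
 119 118 121 131 143 149 149 147 136 132 161 186]
206 [145 153 147 133 136 153 163 168 182 189 190 192 197 199 201 200 200 200
 200 198 202 202 189 165 140 125 14
[... 522 characters left out ...]
08  76  30
   2  -4  -4  -2  -4  -3  -2  -3]
290 [ -4  -3  -2  -3  -1  -2  11  62 119 157 177 185 186 177 170 169 163 157
 148 150 151 149 154 175 197 208 207 203 191 161 147 143 157 164 122  56
   5  -3  -3  -1  -1  -3   0  -1]
col [ -6  -6  -6  -8   5  47  98 124 130 131 130 131 131 130 131 133 134 132
 134 140 146 156 158 162 158 155 154 152 151 151 153 151 152 151 151 151
 152 154 149 152 153 151 152 153 152 149 153 151 152 151 148 152 151 149
 151 151 151 151 150 150 152 152 150 149 151 152 151 152 153 149 151 150
 150 153 149 152 149 151 151 150 151 151 149 150 148 149 168 199 210 212
 212 211 213 212 212 210 211 209 208 206 205 204 205 203 199 164  87  17
  -7  -8  -6  -8  -6  -7  -6]
```

Call:
{"api": "play_rows", "payload": {
  "plan": [0, 0, 1, -0.002, -0.0003, 0.015, 0, 0, 0, 1, -0.002, -0.0003, 0.03, 0, 0, 0, 1, -0.002, -0.0003, 0.04, 0, 0, 0, 1, -0.002, -0.0003, 0.045, 0, 0, 0, 1, -0.002, -0.0003, 0.045, 0]
}}

```text
clock: 6.92
position: [0.6159, 0.1989, 0.1349]
ee_rot: [0.998, 0.061, -0.0, 0.0]
ft_force: [-0.2, 0.3, -1.7]
grip_width: 0.153
grasp_force: 58.9
```

Run:
```python
from nest import *
o=status.get_obs();print(o['position'],o['ee_rot'],o['ft_force'])
m=viewer.camera_model("wrist");im=viewer.camera("wrist")
np.savez("w5.npz",R=m['R'],t=m['t'],im=im)
a=cv2.resize(im[140:240,190:320,::-1],(650,500),interpolation=cv2.INTER_CUBIC)
s=viewer.camera("side");u,v=proj(viewer.camera_model("side"),[.62,.2,.1])[0].astype(int);print(u,v)
cv2.imwrite("pics/w5.png",a)
b=cv2.resize(s[v-60:v+40,u-65:u+65,::-1],(650,500),interpolation=cv2.INTER_CUBIC);cv2.imwrite("pics/s5.png",b)
cv2.imwrite("pics/c5.png",cv2.resize(np.hstack([a,b]),(800,308)))
```

```text
[0.6159 0.1989 0.1349] [ 0.9982  0.0605 -0.0003  0.    ] [-0.176  0.332 -1.707]
270 156
```

View pics/c5.png

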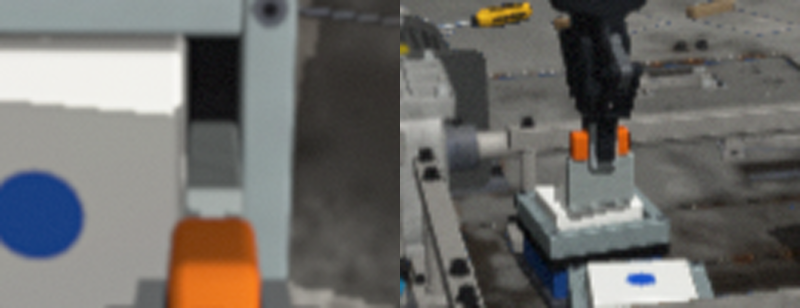

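Left half of c5 (wrist): the blade, at x≈188–241, lies centred in the gap between the tile edge (185) and the rail (243). Right half (side): the spacer is upright above the near edge of nest_a. I'll lower it gently.

Call:
{"api": "play_rows", "payload": {
  "plan": [0, 0, 0, 0, 0, 0.006, 0, 0, 0, 0, 0, 0, 0.012, 0, 0, 0, 0, 0, 0, 0.018, 0, 0, 0, 0, 0, 0, 0.02, 0, 0, 0, 0, 0, 0, 0.02, 0]
}}

```text
clock: 7.65
position: [0.6159, 0.1989, 0.1151]
ee_rot: [0.998, 0.06, -0.0, 0.0]
ft_force: [0.3, 0.1, -1.6]
grip_width: 0.149
grasp_force: 58.9
```

No contact force: it has entered. Foot should be about 13 mm above the floor.

Call:
{"api": "play_rows", "payload": {
  "plan": [0, 0, 0, 0, 0, 0.004, 0, 0, 0, 0, 0, 0, 0.008, 0, 0, 0, 0, 0, 0, 0.011, 0, 0, 0, 0, 0, 0, 0.0125, 0, 0, 0, 0, 0, 0, 0.0125, 0]
}}

```text
clock: 8.28
position: [0.616, 0.199, 0.1033]
ee_rot: [0.998, 0.06, 0.0, 0.0]
ft_force: [-2.9, -1.1, 3.3]
grip_width: 0.151
grasp_force: 59.5
```

Call:
{"api": "play_rows", "payload": {
  "plan": [0, 0, 0, 0, 0, 0.0006, 0, 0, 0, 0, 0, 0, 0.0006, 0, 0, 0, 0, 0, 0, 0.0006, 0.3, 0, 0, 0, 0, 0, 0.0006, 0.5, 0, 0, 0, 0, 0, 0.0006, 0.5, 0, 0, 0, 0, 0, 0.0006, 0.5, 0, 0, 0, 0, 0, 0.0006, 0.5]
}}

```text
clock: 9.15
position: [0.616, 0.1989, 0.1021]
ee_rot: [0.998, 0.06, -0.0, 0.0]
ft_force: [-0.4, -1.0, 1.1]
grip_width: 0.496
grasp_force: 0.0
```

Run:
```python
from nest import *
o=status.get_obs();print(o['position'],o['ft_force'],o['grip_width'],o['grasp_force'])
im=viewer.camera("wrist");m=viewer.camera_model("wrist")
a=cv2.resize(im[100:340,140:380,::-1],(400,400),interpolation=cv2.INTER_CUBIC)
s=viewer.camera("side");u,v=270,156
b=cv2.resize(s[v-50:v+50,u-50:u+50,::-1],(400,400),interpolation=cv2.INTER_CUBIC)
cv2.imwrite("pics/c6.png",np.hstack([a,b]))
```

```text
[0.616  0.1989 0.1021] [-0.4328 -0.9851  1.1014] 0.4955708427526748 0.0
```

View pics/c6.png

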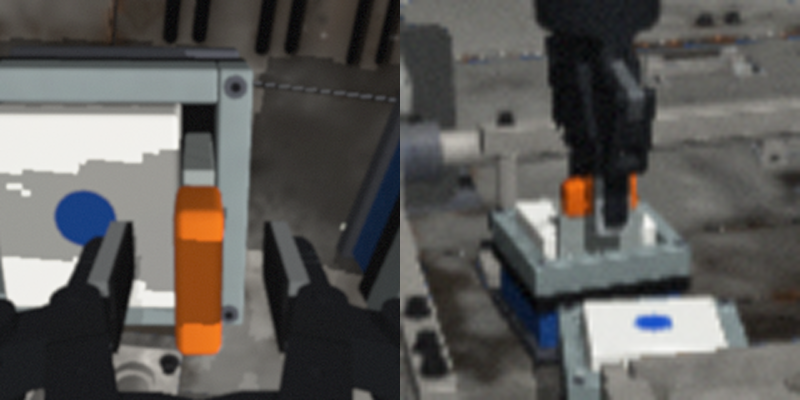

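The crops show the spacer standing in the gap with both fingers clear of it. Before shifting over the tile, I'll check how close the beam and pole to the left are by triangulating between w3 and w4.

Run:
```python
from nest import *
M=[]
for n in("w3","w4"):
    z=np.load(n+".npz");m=viewer.camera_model("wrist");m['R']=z['R'];m['t']=z['t'];M.append(m)
def tri(a,b):
    L=[]
    for m,p in zip(M,(a,b)):
        C=-np.array(m['R']).T@m['t'];L.append((C,ray(m,[np.array(p)/1.5-1/6],0)[0]-C))
    A=np.c_[L[0][1],-L[1][1]];t=np.linalg.lstsq(A,L[1][0]-L[0][0],rcond=None)[0]
    return L[0][0]+t[0]*L[0][1],L[1][0]+t[1]*L[1][1]
for a,b in(((113,137),(120,349)),((137,163),(159,373)),((197,130),(228,272)),((104,192),(122,385)),((257,128),(318.5,287))):
    p,q=tri(a,b);print(p,q,tocmd((p+q)/2))
```

```text
[0.5807 0.3294 0.1133] [0.5807 0.3297 0.1134] [-0.0193 -0.1339 -0.0112]
[0.5655 0.3134 0.1072] [0.5655 0.3137 0.1073] [-0.0363 -0.1198 -0.0051]
[0.5941 0.3112 0.0116] [0.594  0.3115 0.0117] [-0.0082 -0.1142  0.0905]
[0.5221 0.3641 0.0603] [0.522  0.363  0.0596] [-0.0734 -0.1747  0.0422]
[0.6158 0.2364 0.0793] [0.6155 0.237  0.0795] [ 0.0043 -0.0375  0.0228]
```

Call:
{"api": "play_rows", "payload": {
  "plan": [0, 0, 0, 0, 0, -0.01, 0.5, 0, 0, 0, 0, 0, -0.03, 0.5, 0, 0, 0, 0, 0, -0.07, 0.5, 0, 0, 0, 0, 0, -0.075, 0.2, 0, 0, 0, 0.004, -0.03, -0.075, 0, 0, 0, 0, 0.004, -0.045, -0.075, 0, 0, 0, 0, 0.004, -0.045, -0.075, 0, 0, 0, 0, 0.004, -0.045, -0.06, 0, 0, 0, 0, 0.004, -0.045, -0.03, 0, 0, 0, 0, 0.004, -0.045, -0.01, 0, 0, 0, 0, 0.004, -0.045, 0, 0, 0, 0, 0, 0.004, -0.045, 0.005, 0, 0, 0, 0, 0.004, -0.045, 0.005, 0]
}}

```text
clock: 10.88
position: [0.6147, 0.2441, 0.0975]
ee_rot: [0.998, 0.06, 0.0, -0.0]
ft_force: [-0.3, 1.0, -0.1]
grip_width: -0.001
grasp_force: 0.0
```

Run:
```python
from nest import *
o=status.get_obs();print(o['position'],o['ft_force'],o['grip_width'],o['grasp_force'])
im=viewer.camera("wrist")
a=cv2.resize(im[100:340,140:380,::-1],(400,400),interpolation=cv2.INTER_CUBIC)
s=viewer.camera("side");u,v=270,156
b=cv2.resize(s[v-50:v+50,u-50:u+50,::-1],(400,400),interpolation=cv2.INTER_CUBIC)
cv2.imwrite("pics/c7.png",np.hstack([a,b]))
```

```text
[0.6147 0.2441 0.0975] [-0.2623  1.0262 -0.1349] -0.0009762907805303319 0.0
```

View pics/c7.png

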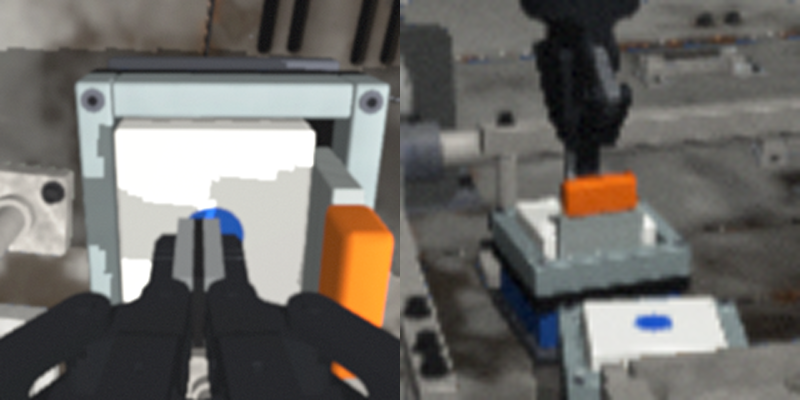

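The crops show the spacer standing upright and free in the gap, with the closed fingers just above the tile beside the dot. I'll shift a bit farther from the spacer and press.

Call:
{"api": "play_rows", "payload": {
  "plan": [0, 0, 0, 0, -0.008, 0, 0, 0, 0, 0, 0, -0.008, 0.003, 0, 0, 0, 0, 0, -0.008, 0.006, 0, 0, 0, 0, 0, -0.008, 0.009, 0, 0, 0, 0, 0, -0.008, 0.012, 0, 0, 0, 0, 0, -0.008, 0.0135, 0, 0, 0, 0, 0, -0.008, 0.0135, 0]
}}

```text
clock: 11.85
position: [0.6135, 0.2525, 0.0846]
ee_rot: [0.998, 0.061, 0.0, -0.0]
ft_force: [-4.7, -1.0, 11.0]
grip_width: 0.002
grasp_force: 5.0
```

Call:
{"api": "play_rows", "payload": {
  "plan": [0, 0, 0, 0, 0, 0.001, 0, 0, 0, 0, 0, 0, 0.002, 0, 0, 0, 0, 0, 0, 0.0025, 0, 0, 0, 0, 0, 0, 0.0025, 0, 0, 0, 0, 0, 0, 0.0025, 0, 0, 0, 0, 0, 0, 0.0025, 0]
}}

```text
clock: 12.6
position: [0.6136, 0.2526, 0.084]
ee_rot: [0.998, 0.06, 0.001, 0.0]
ft_force: [-11.4, -3.9, 25.3]
grip_width: 0.001
grasp_force: 12.4
```

Run:
```python
from nest import *
o=status.get_obs();print(o['position'],o['ft_force'])
im=viewer.camera("wrist")
a=cv2.resize(im[100:340,140:380,::-1],(400,400),interpolation=cv2.INTER_CUBIC)
s=viewer.camera("side");u,v=270,156
b=cv2.resize(s[v-50:v+50,u-50:u+50,::-1],(400,400),interpolation=cv2.INTER_CUBIC)
cv2.imwrite("pics/c8.png",np.hstack([a,b]))
```

```text
[0.6136 0.2526 0.084 ] [-11.4253  -3.8687  25.2641]
```

View pics/c8.png

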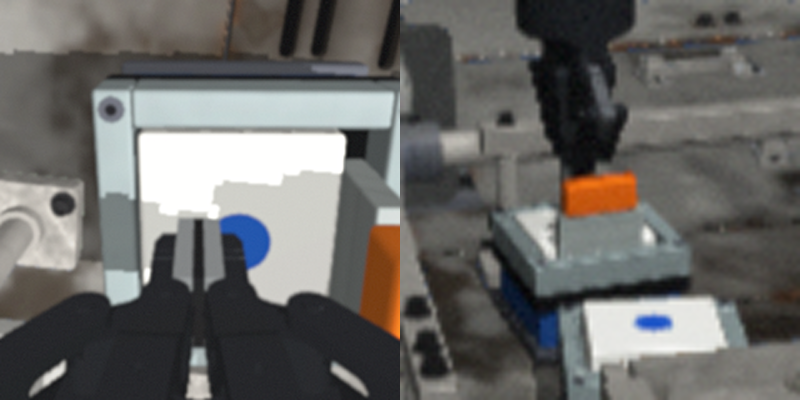

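The tile is at its hard stop: 25 N, with the tool stopped at z 0.084, so the fingertips are level with the rails. The spacer stands free, so I'm handing in.

```bash
python3 -c "
from workcell import manip
print(manip.hand_in())"
```

```text
the job is handed in; nothing more can be done
None
```

The job is handed in, with no verdict shown yet: the spacer stands free on the floor of nest_a's gap, and the fingertips hold nest_a's tile flush with about 25 N, at about 12.6 s of the 51 s allowed.

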